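# Strip a casting mould and put each part in its place

### The job

Strip the small mould from the top down: hang the core by its bridge in the bored block, slip the blue collar over its post, gently stand the cast upright on the middle of the slatted curing rack, and lay the bare base board on the two bearers of its stand, between the end stops. Never tip or drop the fresh cast, and leave the mixing cup and the timer where they are.

Things in the scene. Friction and masses are not known exactly. Their poses are not given: they have to be found in the camera images.
- core: core of the mould, loose, 80 g: white plug 21 mm across, 27 mm long; on it an aluminium bridge bar 62 x 16 x 8 mm along its x axis; on that an upright round black grip 18 mm across (35 to 65 mm above the origin), grasped from above. Origin: centre of the plug's lower end, z up. At the start the bridge lies on the collar's rim and the plug hangs in the cast's hole
- collar: blue plastic ring, the wall of the mould, loose, 100 g: outside 64 mm, bore 50 mm, 46 mm high, open at both ends. Origin: centre of its lower end, z up. At the start it stands on the base board round the cast; the core's bridge lies on it
- cast: fresh cast candle holder, terracotta colour, loose, 100 g: 45 mm across, 40 mm high, with a hole 26 mm across and 28 mm deep in its top. Origin: centre of its underside, z up. At the start it stands inside the collar on the base board's round register, 2.5 mm of play all round; its rim is seen from above on both sides of the bridge
- base_board: plywood base board of the mould, loose, 150 g: 64 mm (x) by 110 mm (y, the long way) by 15 mm, with a round grey register 45 mm across and 4 mm high in the middle of its top. Origin: centre of its underside. The collar stands on the board (15 mm up), the cast on the register (19 mm up). At the start it lies flat on the table
- core_block: fixed wooden block 76 x 76 x 45 mm with a round bore 40 mm across and 40 mm deep in the middle of its top. Origin: centre of its underside. The core's plug goes down the bore until the bridge lies on the block's top; the core's origin is then 18 mm above this origin
- collar_post: fixed post for the collar: round dark wooden foot 76 mm across and 12 mm high with a light wooden pin 28 mm across in its middle, the pin's tapered tip 58 mm above the table. Origin: centre of its underside. The collar goes over the pin and rests on the foot
- curing_rack: fixed slatted wooden rack 90 x 90 mm, six slats along x with 5 mm gaps, top 30 mm above the table. Origin: centre of its underside
- board_stand: fixed stand for the base board: grey foot 76 mm (x) by 146 mm (y) by 8 mm, two black bearers 14 mm wide along x at y = +36 and -36 mm, their tops 28 mm above the table, and two end stops along x, 40 mm high, whose inner faces stand at y = +64 and -64 mm. Origin: centre of its underside. The board lies on the bearers with its long side along the stand's y, either way round
- mixing_cup: bystander, loose: white paper cup of dark mix, 94 mm across, 136 mm high. Origin: centre of its underside. Leave it alone
- timer: bystander, loose: round white kitchen timer with a black knob, 68 mm across, 42 mm high. Origin: centre of its underside. Leave it alone

How it is judged:
On the way, in this order (a step that is already met when the one before it is completed fails the run):
1. the core hangs by its bridge in the bored block, let go (horizontal distance between core and core_block below 0.012 m and z of core in the frame of core_block between 0.014 and 0.022 m and angle between core's own z axis and vertical below 0.12 rad and contact force between the fingers and core below 0.1 N), for 0.2 s.
2. the collar is down on its post, let go (horizontal distance between collar and collar_post below 0.014 m and z of collar in the frame of collar_post between 0.008 and 0.017 m and angle between collar's own z axis and vertical below 0.12 rad and contact force between the fingers and collar below 0.1 N), for 0.2 s.
3. the cast stands upright on the slatted rack, let go (horizontal distance between cast and curing_rack below 0.025 m and z of cast in the frame of curing_rack between 0.026 and 0.035 m and angle between cast's own z axis and vertical below 0.12 rad and contact force between the fingers and cast below 0.1 N), for 0.2 s.
4. the base board lies on the two bearers between the end stops, let go (x of base_board in the frame of board_stand between -0.022 and 0.022 m and y of base_board in the frame of board_stand between -0.013 and 0.013 m and z of base_board in the frame of board_stand between 0.024 and 0.033 m and angle between base_board's own z axis and vertical below 0.12 rad and angle between the y axis of base_board and the y axis of board_stand, either way round below 0.25 rad and contact force between the fingers and base_board below 0.1 N), for 0.2 s.
At the end, for the whole second after the job is handed in: All at rest and flat: core plug in the bore (12 mm), bridge on the block; collar over the post (14 mm), down on the foot; cast upright on the rack, within 25 mm of its centre; board on both bearers between the stops (22 mm across, 13 mm along, 0.25 rad) (horizontal distance between core and core_block below 0.012 m and z of core in the frame of core_block between 0.014 and 0.022 m and angle between each of core, collar, cast, base_board's own z axis and vertical below 0.12 rad and linear speed of each of core, collar, cast, base_board below 0.02 m/s and horizontal distance between collar and collar_post below 0.014 m and z of collar in the frame of collar_post between 0.008 and 0.017 m and horizontal distance between cast and curing_rack below 0.025 m and z of cast in the frame of curing_rack between 0.026 and 0.035 m and x of base_board in the frame of board_stand between -0.022 and 0.022 m and y of base_board in the frame of board_stand between -0.013 and 0.013 m and z of base_board in the frame of board_stand between 0.024 and 0.033 m and angle between the y axis of base_board and the y axis of board_stand, either way round below 0.25 rad); the robot touches nothing.
It fails at once if the cast is tipped more than 0.6 rad (angle between cast's own z axis and vertical above 0.6 rad).
It fails at once if the cast is let fall (out of the fingers, faster than a 2 cm drop) (linear speed of cast above 0.65 m/s and contact force between the fingers and cast below 0.05 N).
It fails at once if the mixing cup is shifted by more than 30 mm (distance of mixing_cup from where it was at the start of the episode above 0.03 m).
It fails at once if the timer is shifted by more than 30 mm (distance of timer from where it was at the start of the episode above 0.03 m).
It also fails if it takes over 122 s, if anything falls off the work surface, if the arm or the gripper's body presses on something with over 40 N, if the wrist force passes 120 N, or if a joint passes its speed limit or range.

### The arm

A 6-joint arm with a two-finger parallel gripper is mounted at the origin on a cart in front of the work surface, level with it; the furniture and walls round the work are solid. World frame = base frame: x ahead of the robot, y to its left, z up, the work surface at z = 0. Lengths are in m, angles in rad, forces in N, time in s.
With the tool pointing down it reaches from about 0.325 to 0.775 m from the base axis. Payload 5.5 kg.
Tool frame: the origin (TCP) lies on the centre line of the jaws, within the pads' length; the fingertips stand 19 mm ahead of it and the grasp point (between the pads) is the TCP; z points along the fingers, y is the line along which they close (so a half turn about z gives the same grasp; the last joint's range is limited). The gripper opens to 85 mm and grips with 20 to 120 N. Pads are 22 mm wide; open, the fingers measure 114 mm over their backs; the gripper's body (76 mm by 85 mm) begins 54 mm behind the grasp point. The pads swing forward as they close: fully open they stand 13 mm farther back than shut.
Start: joints at [-1.175, 0.091, 1.231, -0, 1.82, -0.057], TCP at [0.262, -0.54, 0.25] pointing down, gripper open.
Joint ranges: [-2.87, 2.87], [-0.86, 2.18], [0.17, 2.46], [-1.51, 4.65], [0.06, 2.69], [-2.65, 2.65]. Speed limits (rad/s): [2.57, 2.57, 3.01, 3.14, 3.14, 3.14].

### API

Orientations are given as a 3x3 rotation matrix whose columns are the frame's x, y, z axes.
In Python, from bench import arm, snapshot, camera_info, workorder gives the robot as it stands.
- The arm moves only by the tool servo_tool, never from a script. Its argument "series" is a list of rows, each a list of 2 entries, a list of its own where there are three numbers: the shift along the tool's x, y, z in m, then the turn, a rotation vector about the tool's x, y, z in degrees. A call has 1 to 20 rows; each row is the pose to reach, as a shift and turn from the pose commanded when the call began, along the tool's axes at that moment; what a row does not reach only later rows make up. A row lasts 1/10 s, in which the tool goes at most 50 mm and 8.59 degrees, less where a joint would pass 70% of its speed; a pose out of reach is approached as far as the arm can. A call with a gripper value outside its range is refused whole. "gripper" is the finger opening in m, from 0 to 0.0854, set as the call begins (left out, the last holds). The fingers move at their own pace and stop on an object; the grip force is fixed at half the most. Time passes only in rows, so rows that repeat a pose let the fingers close. It gives the time, the measured TCP pose, the force, the opening and the grip force at its end, in the units of the state.
- arm.state(): the state, without advancing time (a new reading comes with each control period).
- snapshot(name): name is "side" or "top" or "wrist"; returns the picture (400x640x3 uint8, blue, green, red); there is no depth.
- camera_info(name): a dict with "mtx" (3x3 intrinsics, pixels), "camera_from_world" (4x4, takes a point from world to camera coordinates); the wrist camera has in their place "mount" (4x4, takes a point from camera to tool coordinates, whose origin is the TCP and whose axes are the flange's). Camera axes: x right, y down, z forward; pixel columns grow to the right and rows downward; lengths in m; the calibration is good to about 2 mm. The wrist camera is an equidistant fisheye: a pixel r from the principal point sees the ray r / f radians off the axis. A picture is of the moment at which its call begins: read the wrist's pose just before it. camera_info takes no time and is no camera call.
- workorder.job_done(): hands the job in; it is judged then, once.
The state is a dict: "time": time; "q": joint angles; "qd": joint speeds; "effort": joint torques, N m; "eef_pos": TCP position; "tcp_rot": TCP orientation; "contact_force": force on the tool from outside, world axes, zero at the start; "wrist_torque": the same for the moment, N m; "gripper_width": opening from 0.0 (shut) to 1.0 (fully open); "finger_force": force on a finger pad.
Only numpy, scipy, OpenCV 4.12 (cv2) and the standard library are available. Lean on these libraries where they do the work, as an engineer would, in place of code of your own. Each camera call takes 0.05 s, during which the arm holds its last target. There are 200 camera calls.

## Working session

There is one attempt and no reset: what is moved stays moved. The work goes in short steps, Python scripts to look and compute and a tool call to move; the robot and the scene stay as the last step left them, time stands still between calls to the robot, and variables do not carry over. Pictures are saved under pics/ and viewed, at most 17 in all, crops included, and the job is handed in when it is done.

Besides the shell and the picture viewer there is one more tool, called as name([rows], argument=value, ...), one row to a line, values as JSON. servo_tool: Moves the arm, as the interface text tells. Its arguments: {"type":"object","properties":{"series":{"type":"array","items":{"type":"array"}},"gripper":{"type":"number"}},"required":["series"]}

```bash
ls; mkdir -p pics; python3 - <<'E'
from bench import arm,snapshot,camera_info
import cv2,numpy as np
np.set_printoptions(precision=4,suppress=True)
s=arm.state();print(s['time'],s['eef_pos'],s['tcp_rot'],s['gripper_width'])
for n in('side','top','wrist'):
    cv2.imwrite(f'pics/{n}0.png',snapshot(n));print(n,camera_info(n))
E
```

```text
pics
0.0 [ 0.2624 -0.5393  0.2492] [[ 0.8993  0.4374 -0.0007]
 [ 0.4374 -0.8992  0.0018]
 [ 0.0001 -0.002  -1.    ]] 0.9949835711271524
side {'mtx': array([[509.9936,   0.    , 325.2987],
       [  0.    , 509.9936, 203.1864],
       [  0.    ,   0.    ,   1.    ]]), 'camera_from_world': array([[ 0.9951,  0.097 ,  0.0206, -0.4996],
       [ 0.0619, -0.445 , -0.8934, -0.0176],
       [-0.0775,  0.8903, -0.4488,  1.3567],
       [ 0.    ,  0.    ,  0.    ,  1.    ]])}
top {'mtx': array([[415.4851,   0.    , 319.5855],
       [  0.    , 415.4851, 194.7434],
       [  0.    ,   0.    ,   1.    ]]), 'camera_from_world': array([[-0.0124, -0.9995,  0.0292, -0.0715],
       [-0.9955,  0.0096, -0.0947,  0.5238],
       [ 0.0944, -0.0302, -0.9951,  0.9388],
       [ 0.    ,  0.    ,  0.    ,  1.    ]])}
wrist {'mtx': array([[309.7069,   0.    , 323.5488],
       [  0.    , 309.7069, 202.4153],
       [  0.    ,   0.    ,   1.    ]]), 'mount': array([[-0.0002, -0.9609, -0.2768,  0.0705],
       [ 1.    , -0.0004,  0.0007, -0.0003],
       [-0.0008, -0.2768,  0.9609, -0.124 ],
       [ 0.    ,  0.    ,  0.    ,  1.    ]])}
```

View pics/top0.png

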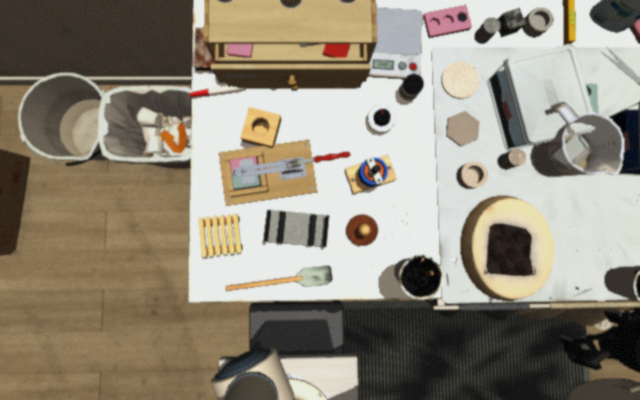

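View pics/side0.png

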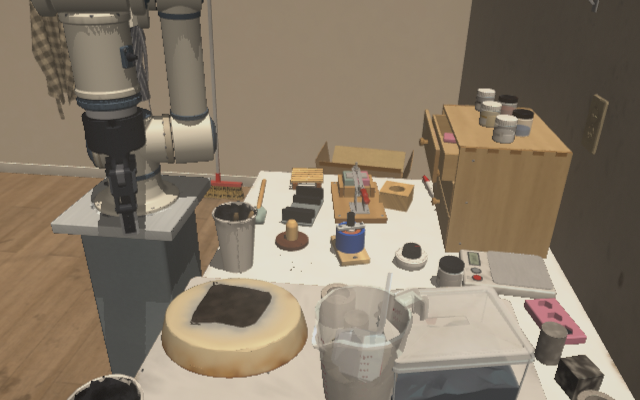

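The top view shows block (262,127), mould (371,173), post (361,230), rack (220,236), stand (296,229), timer (381,119) and cup (419,277). The side view shows the mould at (350,240) and a raised tool board behind it.

```bash
cat > h.py <<'E'
import numpy as np,cv2
from bench import arm,snapshot,camera_info
np.set_printoptions(precision=4,suppress=True)
def ray(n,px,s=None):
    """origin and direction in world of pixels"""
    c=camera_info(n);K=c['mtx'];px=np.atleast_2d(px).astype(float)
    d=np.c_[(px-K[:2,2])/[K[0,0],K[1,1]],np.ones(len(px))]
    if n!='wrist':
        T=np.linalg.inv(c['camera_from_world'])
    else:
        r=np.hypot(d[:,0],d[:,1]);k=np.where(r>1e-9,np.sin(r)/np.maximum(r,1e-9),1)
        d=np.c_[d[:,:2]*k[:,None],np.cos(r)]
        W=np.eye(4);W[:3,:3]=s['tcp_rot'];W[:3,3]=s['eef_pos'];T=W@c['mount']
    return T[:3,3],d@T[:3,:3].T
def plane(n,px,z,s=None):
    o,d=ray(n,px,s);return (o+d*((z-o[2])/d[:,2])[:,None])[:,:2]
def proj(n,p,s=None):
    c=camera_info(n);K=c['mtx'];p=np.atleast_2d(p).astype(float)
    if n!='wrist': T=c['camera_from_world']
    else:
        W=np.eye(4);W[:3,:3]=s['tcp_rot'];W[:3,3]=s['eef_pos'];T=np.linalg.inv(W@c['mount'])
    q=p@T[:3,:3].T+T[:3,3]
    if n=='wrist':
        rr=np.hypot(q[:,0],q[:,1]);th=np.arctan2(rr,q[:,2]);u=q[:,:2]*(th/np.maximum(rr,1e-9))[:,None]
    else:u=q[:,:2]/q[:,2:]
    return u*[K[0,0],K[1,1]]+K[:2,2]
def blob(m,near,amin=20):
    """contour of mask region nearest a pixel"""
    cs,_=cv2.findContours(m.astype(np.uint8)*255,cv2.RETR_EXTERNAL,cv2.CHAIN_APPROX_NONE)
    cs=[c for c in cs if cv2.contourArea(c)>amin]
    return min(cs,key=lambda c:np.hypot(*(c[:,0].mean(0)-near))) if cs else None
def tool(s,p):
    return (np.asarray(p)-s['eef_pos'])@s['tcp_rot']
E
python3 - <<'E'
from h import *
t=cv2.imread('pics/top0.png')
h=cv2.cvtColor(t,cv2.COLOR_BGR2HSV)
for nm,px,z in(('block',(262,127),.045),('mould',(371,173),.061),('post',(361,230),.012),('rack',(220,236),.03),('stand',(296,229),.02),('timer',(381,119),.02),('cup',(419,277),.136)):
    print(nm,plane('top',px,z))
c=t[95:300,195:440];cv2.imwrite('pics/topc.png',cv2.resize(c,None,fx=2.9,fy=2.9,interpolation=cv2.INTER_CUBIC))
E
```

```text
block [[0.6791 0.0539]]
mould [[ 0.5678 -0.1929]]
post [[ 0.4404 -0.1738]]
rack [[0.4305 0.1506]]
stand [[ 0.4444 -0.0219]]
timer [[ 0.7038 -0.2265]]
cup [[ 0.3427 -0.2739]]
```

View pics/topc.png

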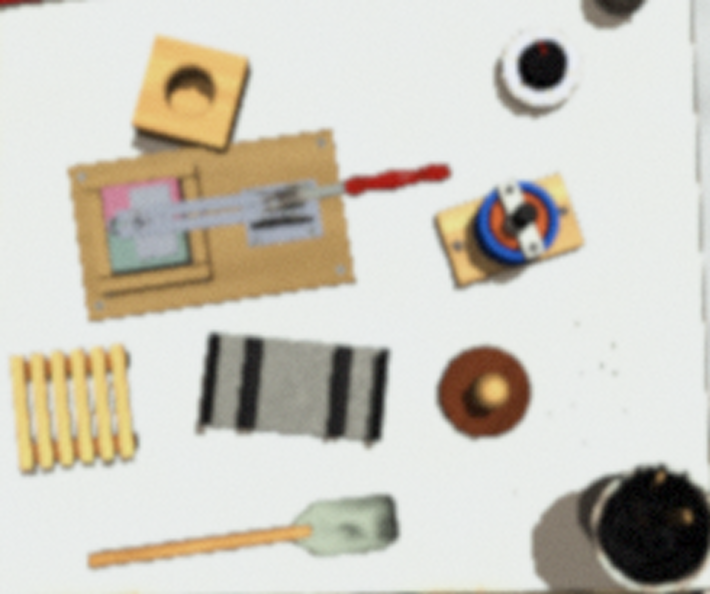

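Crop shows all stations clearly. The bridge of the mould runs up-left to down-right, roughly across the board. Moving above the mould to look with the wrist camera.

servo_tool([
  [[0.426,-0.177,0],[0,0,0]],
  [[0.426,-0.177,0],[0,0,0]],
  [[0.426,-0.177,0],[0,0,0]],
  [[0.426,-0.177,0],[0,0,0]],
  [[0.426,-0.177,0],[0,0,0]],
  [[0.426,-0.177,0],[0,0,0]],
  [[0.426,-0.177,0],[0,0,0]],
  [[0.426,-0.177,0],[0,0,0]],
  [[0.426,-0.177,0],[0,0,0]],
  [[0.426,-0.177,0],[0,0,0]],
  [[0.426,-0.177,0],[0,0,0]],
  [[0.426,-0.177,0],[0,0,0]],
  [[0.426,-0.177,0],[0,0,0]],
  [[0.426,-0.177,0],[0,0,0]],
  [[0.426,-0.177,0],[0,0,0]],
])

```text
time: 1.65
eef_pos: [0.5675, -0.1951, 0.2505]
tcp_rot: [[0.9, 0.436, 0.0], [0.436, -0.9, -0.0], [0.0, 0.0, -1.0]]
contact_force: [-0.3, -0.7, 0.0]
gripper_width: 1.004
finger_force: 0.0
```

```bash
python3 - <<'E'
from h import *
s=arm.state();w=snapshot('wrist');t=snapshot('top');cv2.imwrite('pics/w1.png',w);cv2.imwrite('pics/t1.png',t)
import pickle;pickle.dump(s,open('s1.pkl','wb'))
print(s['time'],s['eef_pos'],s['tcp_rot'])
E
```

```text
1.65 [ 0.5675 -0.1951  0.2505] [[ 0.9     0.4358  0.0003]
 [ 0.4358 -0.9    -0.0002]
 [ 0.0002  0.0003 -1.    ]]
```

View pics/w1.png

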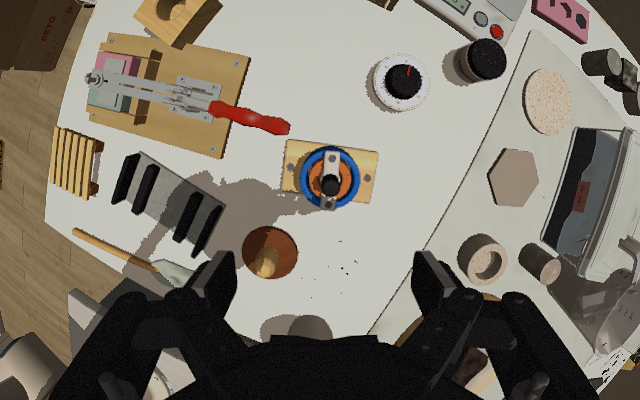

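Wrist view: mould at (330,177) with black grip top (331,185), bridge nearly vertical in the image, post (270,252), timer (401,80).

```bash
python3 - <<'E'
from h import *
import pickle
s=pickle.load(open('s1.pkl','rb'))
w=cv2.imread('pics/w1.png');t=cv2.imread('pics/t1.png');t0=cv2.imread('pics/top0.png')
def hsv(i):return cv2.cvtColor(i,cv2.COLOR_BGR2HSV)
H=hsv(w)
def roi(m,c,r):
    k=np.zeros(m.shape,np.uint8);cv2.circle(k,c,r,1,-1);return m&(k>0)
blue=roi((H[...,0]>100)&(H[...,0]<125)&(H[...,1]>120),(330,177),45)
c=blob(blue,(330,177));P=plane('wrist',c[:,0],.061,s);print('collar w',cv2.minEnclosingCircle(P.astype(np.float32)))
H0=hsv(t0);b=roi((H0[...,0]>100)&(H0[...,0]<125)&(H0[...,1]>100),(371,173),25)
c=blob(b,(371,173));P=plane('top',c[:,0],.061);print('collar top',cv2.minEnclosingCircle(P.astype(np.float32)))
blk=roi(H[...,2]<55,(331,185),14);c=blob(blk,(331,185));print('grip px',cv2.minEnclosingCircle(c));P=plane('wrist',c[:,0],.099,s);print('grip',cv2.minEnclosingCircle(P.astype(np.float32)))
# bridge: bright low-sat within ring
br=roi((H[...,1]<60)&(H[...,2]>120),(330,180),30)
P=plane('wrist',np.argwhere(br)[:,::-1],.069,s);m=P.mean(0);u=np.linalg.svd(P-m)[2][0];print('bridge',m,len(P),np.degrees(np.arctan2(u[1],u[0])),cv2.minAreaRect(P.astype(np.float32)))
# board
bd=roi((H[...,0]>10)&(H[...,0]<30)&(H[...,1]>60)&(H[...,2]>150),(330,173),55)
bd=cv2.morphologyEx((bd|blue).astype(np.uint8),cv2.MORPH_OPEN,np.ones((3,3)))
c=blob(cv2.morphologyEx(bd,cv2.MORPH_CLOSE,np.ones((9,9))),(330,173));P=plane('wrist',c[:,0],.015,s);print('board',cv2.minAreaRect(P.astype(np.float32)))
# stations, top view
def st(nm,m,c0,r,z,img='top'):
    c=blob(roi(m,c0,r),c0)
    P=plane(img,c[:,0],z,s).astype(np.float32);print(nm,img,cv2.minAreaRect(P),cv2.minEnclosingCircle(P))
nb=H0[...,1]>60
st('block',nb&(H0[...,2]>130),(262,127),28,.045)
st('rack',nb&(H0[...,2]>130),(220,236),32,.03)
st('post',nb&(H0[...,2]<150),(361,230),24,.012)
st('stand',(H0[...,2]<185)&(H0[...,1]<70),(296,229),45,.02)
st('timer',H0[...,2]<90,(381,119),12,.04)
st('postw',(H[...,1]>90),(270,252),34,.012,'wrist')
cv2.imwrite('pics/m.png',np.vstack([bd*255,br.astype(np.uint8)*255]))
E
```

```text
collar w ((0.5766250491142273, -0.197995126247406), 0.0328245535492897)
collar top ((0.5678778886795044, -0.19061775505542755), 0.029523320496082306)
grip px ((331.5, 184.0), 12.419842720031738)
grip ((0.5783458948135376, -0.197801411151886), 0.01152058131992817)
bridge [ 0.5856 -0.1966] 419 -144.8324712908423 ((0.5771424770355225, -0.20756202936172485), (0.06048237532377243, 0.0421917624771595), 11.869912147521973)
board ((0.5694859027862549, -0.2004103660583496), (0.07453614473342896, 0.10858944803476334), 17.955883026123047)
block top ((0.6644332408905029, 0.0495554655790329), (0.10182202607393265, 0.10368036478757858), 75.39913177490234) ((0.6740072965621948, 0.05316217243671417), 0.06080644205212593)
rack top ((0.4324016273021698, 0.15085028111934662), (0.08990900963544846, 0.0903991162776947), 6.1183390617370605) ((0.43266212940216064, 0.15201446413993835), 0.06101034954190254)
post top ((0.44045713543891907, -0.176168292760849), (0.07070211321115494, 0.07004326581954956), 89.3663330078125) ((0.440665602684021, -0.17538471519947052), 0.036669474095106125)
stand top ((0.4441004991531372, -0.02119503915309906), (0.14894360303878784, 0.08181417733430862), 83.96331787109375) ((0.44344639778137207, -0.021157387644052505), 0.08339059352874756)
timer top ((0.7017673254013062, -0.22410127520561218), (0.03553469851613045, 0.03589479252696037), 89.73584747314453) ((0.7032111883163452, -0.22410039603710175), 0.01989538036286831)
postw wrist ((0.44366177916526794, -0.17592079937458038), (0.07384095340967178, 0.07541216164827347), 74.54779815673828) ((0.44382476806640625, -0.175875723361969), 0.03858674690127373)
```

servo_tool([
  [[0.006,0.007,0.04],[0,0,0]],
  [[0.006,0.007,0.08],[0,0,0]],
  [[0.006,0.007,0.08],[0,0,0]],
  [[0.006,0.007,0.08],[0,0,0]],
])

```text
time: 2.15
eef_pos: [0.5761, -0.1977, 0.1702]
tcp_rot: [[0.899, 0.437, -0.002], [0.437, -0.899, 0.001], [-0.001, -0.001, -1.0]]
contact_force: [0.9, 0.3, -0.5]
gripper_width: 0.996
finger_force: 0.0
```

```bash
python3 - <<'E'
from h import *
s=arm.state();w=snapshot('wrist');cv2.imwrite('pics/w2.png',w)
import pickle;pickle.dump(s,open('s2.pkl','wb'))
print(s['time'],s['eef_pos'])
print('pred grip top',proj('wrist',[.5755,-.1985,.099],s), 'ring',proj('wrist',[.5755,-.1985,.061],s))
E
```

```text
2.15 [ 0.5761 -0.1977  0.1702]
pred grip top [[324.6712 223.9877]] ring [[324.5338 207.3689]]
```

View pics/w2.png

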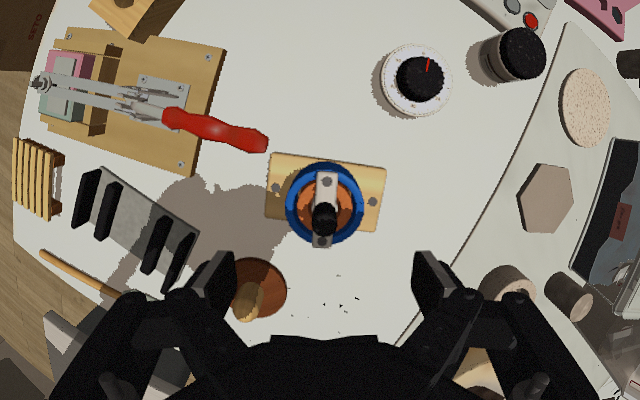

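The grip is at about (324,221) and the ring centred near (325,205), within 2–3 px of prediction. Descending and gripping.

servo_tool([
  [[0.001,0,0.03],[0,0,0]],
  [[0.001,0,0.055],[0,0,0]],
  [[0.001,0,0.07],[0,0,0]],
  [[0.001,0,0.078],[0,0,0]],
  [[0.001,0,0.078],[0,0,0]],
  [[0.001,0,0.078],[0,0,0]],
])

```text
time: 2.8
eef_pos: [0.5782, -0.1976, 0.0941]
tcp_rot: [[0.899, 0.437, 0.002], [0.437, -0.899, -0.001], [0.002, 0.002, -1.0]]
contact_force: [-0.2, -0.6, -0.1]
gripper_width: 1.002
finger_force: 0.0
```

servo_tool([
  [[0,0,0],[0,0,0]],
  [[0,0,0],[0,0,0]],
  [[0,0,0],[0,0,0]],
  [[0,0,0],[0,0,0]],
  [[0,0,0],[0,0,0]],
  [[0,0,0],[0,0,0]],
  [[0,0,0],[0,0,0]],
  [[0,0,0],[0,0,0]],
  [[0,0,0],[0,0,0]],
  [[0,0,0],[0,0,0]],
], gripper=0)

```text
time: 3.8
eef_pos: [0.5776, -0.1973, 0.0926]
tcp_rot: [[0.899, 0.437, 0.001], [0.437, -0.899, -0.0], [0.0, 0.001, -1.0]]
contact_force: [0.5, 0.0, 3.3]
gripper_width: 0.188
finger_force: 58.8
```

servo_tool([
  [[0,0,-0.02],[0,0,0]],
  [[0,0,-0.05],[0,0,0]],
  [[0,0,-0.09],[0,0,0]],
  [[0,0,-0.13],[0,0,0]],
  [[0.03,-0.04,-0.13],[0,0,0]],
  [[0.06,-0.08,-0.13],[0,0,0]],
  [[0.09,-0.12,-0.13],[0,0,0]],
  [[0.12,-0.16,-0.13],[0,0,0]],
  [[0.132,-0.177,-0.13],[0,0,0]],
  [[0.132,-0.177,-0.13],[0,0,0]],
  [[0.132,-0.177,-0.13],[0,0,0]],
  [[0.132,-0.177,-0.13],[0,0,0]],
])

```text
time: 5.0
eef_pos: [0.6186, 0.0185, 0.2218]
tcp_rot: [[0.9, 0.436, -0.001], [0.436, -0.9, -0.0], [-0.001, 0.0, -1.0]]
contact_force: [-0.1, -0.1, -0.8]
gripper_width: 0.188
finger_force: 58.8
```

```bash
python3 - <<'E'
from h import *
s=arm.state();w=snapshot('wrist');cv2.imwrite('pics/w3.png',w)
cv2.imwrite('pics/t3.png',snapshot('top'))
import pickle;pickle.dump(s,open('s3.pkl','wb'))
print(s['time'],s['eef_pos'],s['gripper_width'])
print(proj('wrist',[[.679,.054,.045],[.577,-.198,.061],[.444,-.021,.02]],s))
E
```

```text
5.0 [0.6186 0.0185 0.2218] 0.18768881680648838
[[317.8566 115.9952]
 [471.2362 298.7516]
 [292.1896 314.5593]]
```

View pics/w3.png

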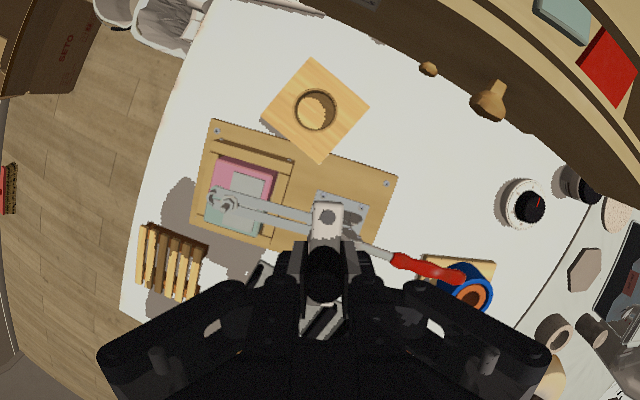

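The bore is at (315,109), the core hangs upright in the fingers, and the collar with the bare cast hole shows at (470,292).

```bash
python3 - <<'E'
from h import *
import pickle
s=pickle.load(open('s3.pkl','rb'))
p=plane('wrist',[[315.3,109.8],[310,57],[370,107],[318,163],[261,115]],.045,s);print(p,p[1:].mean(0),p[1:].mean(0)-p[1])
print(tool(s,[*p[0],.0765]))
t=cv2.imread('pics/top0.png');print(plane('top',[260.5,125.3],.045))
E
```

```text
[[0.6834 0.0588]
 [0.728  0.086 ]
 [0.7094 0.0129]
 [0.6376 0.0339]
 [0.6568 0.1046]] [0.6829 0.0594] [-0.045  -0.0266]
[ 0.076  -0.008   0.1452]
[[0.6831 0.0574]]
```

servo_tool([
  [[0.04,-0.004,0],[0,0,0]],
  [[0.076,-0.008,0],[0,0,0]],
  [[0.076,-0.008,0],[0,0,0]],
  [[0.076,-0.008,0],[0,0,0]],
  [[0.076,-0.008,0.04],[0,0,0]],
  [[0.076,-0.008,0.08],[0,0,0]],
  [[0.076,-0.008,0.1],[0,0,0]],
  [[0.076,-0.008,0.115],[0,0,0]],
  [[0.076,-0.008,0.125],[0,0,0]],
  [[0.076,-0.008,0.134],[0,0,0]],
  [[0.076,-0.008,0.14],[0,0,0]],
  [[0.076,-0.008,0.143],[0,0,0]],
  [[0.076,-0.008,0.145],[0,0,0]],
  [[0.076,-0.008,0.145],[0,0,0]],
])

```text
time: 6.5
eef_pos: [0.6838, 0.0601, 0.0776]
tcp_rot: [[0.899, 0.438, 0.0], [0.438, -0.899, 0.0], [0.0, 0.0, -1.0]]
contact_force: [-0.4, 1.0, -2.0]
gripper_width: 0.185
finger_force: 58.8
```

servo_tool([
  [[0,0,0.001],[0,0,0]],
  [[0,0,0.001],[0,0,0]],
  [[0,0,0.001],[0,0,0]],
  [[0,0,0.001],[0,0,0]],
  [[0,0,0.001],[0,0,0]],
  [[0,0,0.001],[0,0,0]],
  [[0,0,0.001],[0,0,0]],
  [[0,0,-0.01],[0,0,0]],
  [[0,0,-0.03],[0,0,0]],
  [[0,0,-0.06],[0,0,0]],
  [[-0.01,0,-0.1],[0,0,0]],
  [[-0.03,0,-0.14],[0,0,0]],
  [[-0.06,0,-0.14],[0,0,0]],
  [[-0.076,0.01,-0.14],[0,0,0]],
  [[-0.076,0.01,-0.14],[0,0,0]],
  [[-0.076,0.01,-0.14],[0,0,0]],
], gripper=0.045)

```text
time: 8.1
eef_pos: [0.6198, 0.0179, 0.2181]
tcp_rot: [[0.9, 0.437, 0.001], [0.437, -0.9, 0.0], [0.001, 0.0, -1.0]]
contact_force: [-0.5, -0.4, -0.0]
gripper_width: 0.53
finger_force: 0.0
```

```bash
python3 - <<'E'
from h import *
s=arm.state();w=snapshot('wrist');cv2.imwrite('pics/w4.png',w)
import pickle;pickle.dump(s,open('s4.pkl','wb'))
print(s['time'],s['eef_pos'],s['gripper_width'])
print(proj('wrist',[[.6834,.0588,.083],[.6834,.0588,.053],[.576,-.198,.061]],s))
E
```

```text
8.1 [0.6198 0.0179 0.2181] 0.530486729683987
[[312.7242 110.2116]
 [313.8181 110.8009]
 [470.9552 302.1413]]
```

View pics/w4.png

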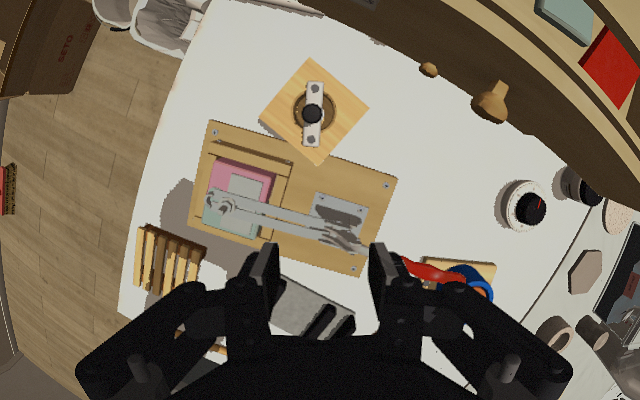

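The core hangs in the bore with the bridge flat across it, at (312,112). Going back over the mould.

servo_tool([
  [[-0.03,0.04,0],[0,0,0]],
  [[-0.06,0.08,0],[0,0,0]],
  [[-0.09,0.12,0],[0,0,0]],
  [[-0.12,0.16,0.01],[0,0,0]],
  [[-0.133,0.176,0.03],[0,0,0]],
  [[-0.133,0.176,0.04],[0,0,0]],
  [[-0.133,0.176,0.04],[0,0,0]],
  [[-0.133,0.176,0.04],[0,0,0]],
], gripper=0.0854)

```text
time: 8.95
eef_pos: [0.5777, -0.1971, 0.1773]
tcp_rot: [[0.898, 0.439, -0.0], [0.439, -0.898, 0.001], [0.0, -0.001, -1.0]]
contact_force: [0.0, -0.5, 0.4]
gripper_width: 1.001
finger_force: 0.0
```

```bash
python3 - <<'E'
from h import *
s=arm.state();w=snapshot('wrist');cv2.imwrite('pics/w5.png',w)
import pickle;pickle.dump(s,open('s5.pkl','wb'))
print(s['time'],s['eef_pos'],s['gripper_width'])
H=cv2.cvtColor(w,cv2.COLOR_BGR2HSV)
b=((H[...,0]>100)&(H[...,0]<125)&(H[...,1]>100)).astype(np.uint8);b[300:]=0
cs,hi=cv2.findContours(b,cv2.RETR_CCOMP,cv2.CHAIN_APPROX_NONE)
for c,h in zip(cs,hi[0]):
    if cv2.contourArea(c)<300:continue
    e=cv2.fitEllipse(c);P=plane('wrist',c[:,0],.061,s).astype(np.float32)
    print(h[3],e,cv2.minEnclosingCircle(P),cv2.minAreaRect(P))
cv2.imwrite('pics/w5c.png',cv2.resize(w[100:300,200:450],None,fx=3,fy=3))
E
```

```text
8.95 [ 0.5777 -0.1971  0.1773] 1.0010176072426398
-1 ((323.70928955078125, 203.30136108398438), (74.87519836425781, 79.60002899169922), 0.20308083295822144) ((0.5774251818656921, -0.19692489504814148), 0.03416315093636513) ((0.5776829123497009, -0.19716660678386688), (0.06685535609722137, 0.062156472355127335), 26.03463363647461)
232 ((323.5946350097656, 205.42616271972656), (56.3260612487793, 57.04158020019531), 62.17380905151367) ((0.5761559009552002, -0.19798970222473145), 0.024728145450353622) ((0.5754343867301941, -0.1979425996541977), (0.047543421387672424, 0.04639942944049835), 26.037353515625)
```

View pics/w5c.png

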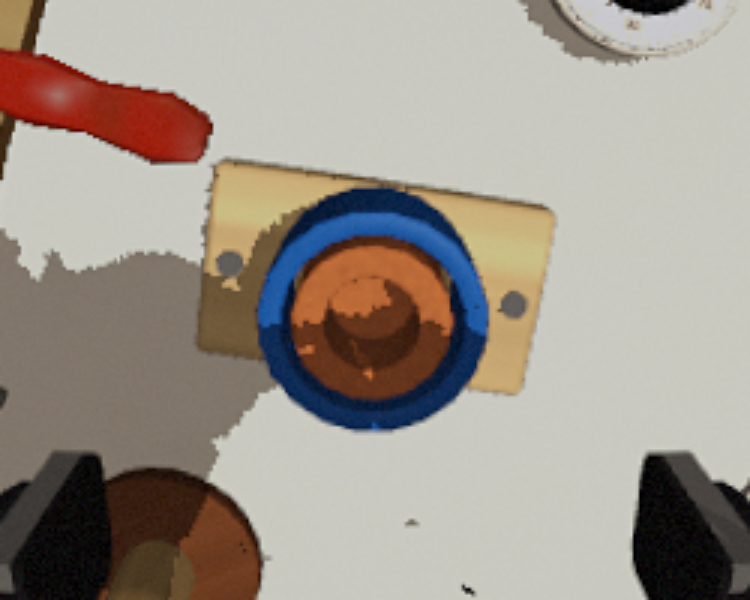

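The ring centres at (323.6,205) and the cast stands free inside. The board's screw line tilts 8° in the image, so board yaw is about 18°.

servo_tool([
  [[-0.002,0,0.05],[0,0,0]],
  [[-0.002,0,0.09],[0,0,0]],
  [[-0.002,0,0.11],[0,0,0]],
  [[-0.002,0,0.125],[0,0,0]],
  [[-0.002,0,0.132],[0,0,0]],
  [[-0.002,0,0.132],[0,0,0]],
  [[-0.002,0,0.132],[0,0,0]],
])

```text
time: 9.7
eef_pos: [0.5763, -0.1996, 0.0472]
tcp_rot: [[0.899, 0.438, 0.003], [0.438, -0.899, -0.001], [0.002, 0.002, -1.0]]
contact_force: [0.3, -0.0, -0.2]
gripper_width: 0.996
finger_force: 0.0
```

servo_tool([
  [[0,0,0],[0,0,0]],
  [[0,0,0],[0,0,0]],
  [[0,0,0],[0,0,0]],
  [[0,0,0],[0,0,0]],
  [[0,0,0],[0,0,0]],
  [[0,0,0],[0,0,0]],
], gripper=0.05)

```text
time: 10.3
eef_pos: [0.5764, -0.1999, 0.0476]
tcp_rot: [[0.899, 0.437, 0.004], [0.437, -0.899, -0.001], [0.003, 0.003, -1.0]]
contact_force: [0.4, 0.3, 6.0]
gripper_width: 0.733
finger_force: 66.1
```

servo_tool([
  [[0,0,-0.005],[0,0,0]],
  [[0,0,-0.015],[0,0,0]],
  [[0,0,-0.025],[0,0,0]],
  [[0,0,-0.035],[0,0,0]],
  [[0,0,-0.045],[0,0,0]],
  [[0,0,-0.055],[0,0,0]],
  [[0,0,-0.075],[0,0,0]],
  [[0,0,-0.1],[0,0,0]],
  [[0,0,-0.115],[0,0,0]],
  [[0,0,-0.115],[0,0,0]],
])

```text
time: 11.3
eef_pos: [0.5764, -0.2, 0.1639]
tcp_rot: [[0.899, 0.437, 0.005], [0.437, -0.899, -0.002], [0.004, 0.004, -1.0]]
contact_force: [0.1, -0.2, -1.4]
gripper_width: 0.734
finger_force: 65.7
```

```bash
python3 - <<'E'
from h import *
s=arm.state();w=snapshot('wrist');t=snapshot('top');cv2.imwrite('pics/w6.png',w);cv2.imwrite('pics/t6.png',t)
print(s['time'],s['eef_pos'],s['gripper_width'],tool(s,[.4425,-.1757,.0]),s['q'])
a=cv2.resize(t[130:280,300:440],None,fx=3,fy=3);b=cv2.resize(w[100:300,200:450],None,fx=1.5,fy=1.5)
a=cv2.resize(a,(280,300));cv2.imwrite('pics/m6.png',np.hstack([a,b]))
E
```

```text
11.3 [ 0.5764 -0.2     0.1639] 0.7339765874849955 [-0.1104 -0.0811  0.1632] [-0.3896  0.1131  1.3597 -0.      1.6631  0.7284]
```

View pics/m6.png

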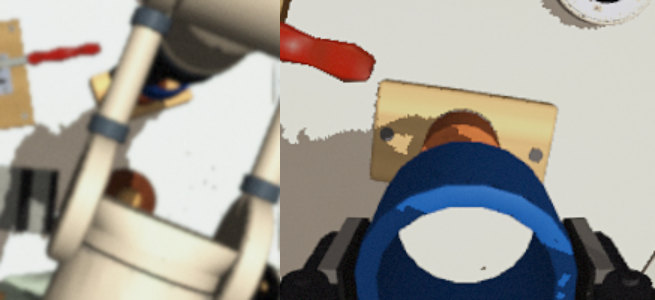

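The collar came off cleanly and the cast stayed on the register. Moving to the post.

servo_tool([
  [[-0.04,-0.03,0],[0,0,0]],
  [[-0.08,-0.06,0],[0,0,0]],
  [[-0.11,-0.081,0],[0,0,0]],
  [[-0.11,-0.081,0],[0,0,0]],
  [[-0.11,-0.081,0],[0,0,0]],
  [[-0.11,-0.081,0.03],[0,0,0]],
  [[-0.11,-0.081,0.06],[0,0,0]],
  [[-0.11,-0.081,0.08],[0,0,0]],
  [[-0.11,-0.081,0.095],[0,0,0]],
  [[-0.11,-0.081,0.105],[0,0,0]],
  [[-0.11,-0.081,0.112],[0,0,0]],
  [[-0.11,-0.081,0.116],[0,0,0]],
  [[-0.11,-0.081,0.118],[0,0,0]],
  [[-0.11,-0.081,0.119],[0,0,0]],
  [[-0.11,-0.081,0.119],[0,0,0]],
])

```text
time: 12.9
eef_pos: [0.4418, -0.1751, 0.0446]
tcp_rot: [[0.899, 0.438, 0.003], [0.438, -0.899, -0.001], [0.002, 0.002, -1.0]]
contact_force: [-5.2, 2.8, 10.6]
gripper_width: 0.732
finger_force: 67.0
```

servo_tool([
  [[0,0,0],[0,0,0]],
  [[0,0,0],[0,0,0]],
  [[0,0,0],[0,0,0]],
  [[0,0,0],[0,0,0]],
  [[0,0,0],[0,0,0]],
  [[0,0,-0.01],[0,0,0]],
  [[0,0,-0.04],[0,0,0]],
  [[0,0,-0.08],[0,0,0]],
  [[0,0,-0.12],[0,0,0]],
  [[0,0,-0.135],[0,0,0]],
  [[0,0,-0.135],[0,0,0]],
], gripper=0.0854)

```text
time: 14.0
eef_pos: [0.4421, -0.1753, 0.1798]
tcp_rot: [[0.899, 0.437, 0.005], [0.437, -0.899, -0.003], [0.004, 0.005, -1.0]]
contact_force: [-0.1, 0.7, -0.4]
gripper_width: 0.999
finger_force: 0.0
```

```bash
python3 - <<'E'
from h import *
s=arm.state();w=snapshot('wrist');cv2.imwrite('pics/w7.png',w)
import pickle;pickle.dump(s,open('s7.pkl','wb'))
print(s['time'],s['eef_pos'],s['gripper_width'],tool(s,[.5755,-.1985,.0]))
print(proj('wrist',[[.4425,-.1757,.058],[.432,.151,.03],[.444,-.021,.02]],s))
E
```

```text
14.0 [ 0.4421 -0.1753  0.1798] 0.998727376769449 [0.1092 0.0784 0.1806]
[[323.6555 202.298 ]
 [ 61.395   83.2804]
 [180.9441 123.5559]]
```

View pics/w7.png

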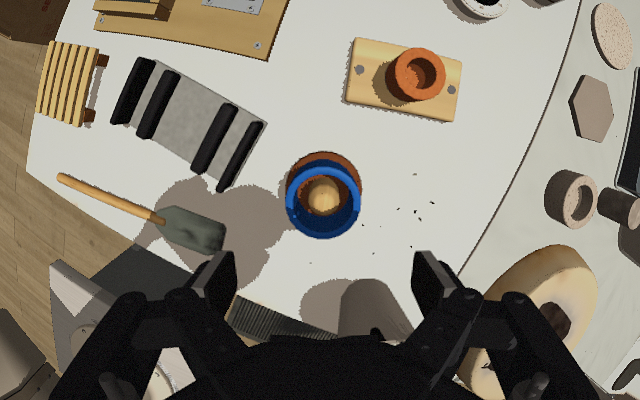

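The collar sits down on the foot round the pin (pin (323,196), ring centre about (323,201)). The cast is at (417,73) and upright.

```bash
python3 - <<'E'
from h import *
import pickle
s=pickle.load(open('s7.pkl','rb'));w=cv2.imread('pics/w7.png')
H=cv2.cvtColor(w,cv2.COLOR_BGR2HSV)
m=((H[...,0]<14)&(H[...,1]>130)).astype(np.uint8);m[:,:380]=0;m[:,470:]=0;m[:30]=0;m[115:]=0
c=blob(m,(417,73));hull=c[:,0]
P=plane('wrist',hull,.059,s).astype(np.float32);print('cast',cv2.minEnclosingCircle(P),'rim px',plane('wrist',[419.5,71.5],.059,s))
# stand bearers / stops (dark) corners
d=(H[...,2]<50).astype(np.uint8);d[:50]=0;d[200:]=0;d[:,:100]=0;d[:,275:]=0
cs,_=cv2.findContours(d,cv2.RETR_EXTERNAL,cv2.CHAIN_APPROX_NONE)
for c in cs:
    if cv2.contourArea(c)>60:
        r=cv2.minAreaRect(plane('wrist',c[:,0],.028,s).astype(np.float32));print(np.array(cv2.boundingRect(c)),r)
r=plane('wrist',[[47,41],[100,46],[86,127],[36,118]],.03,s);print('rack',r.mean(0),r)
E
```

```text
cast ((0.5707528591156006, -0.19478000700473785), 0.026301896199584007) rim px [[ 0.5744 -0.1971]]
[216 121  47  72] ((0.43925631046295166, -0.0901084691286087), (0.011599434539675713, 0.07813729345798492), 84.01831817626953)
[191 103  47  72] ((0.4448518455028534, -0.06067550182342529), (0.016783464699983597, 0.07381012290716171), 84.07110595703125)
[136  70  45  69] ((0.45214393734931946, 0.00863165594637394), (0.02042706124484539, 0.07381421327590942), 84.22235870361328)
[110  57  46  68] ((0.45358169078826904, 0.04358512535691261), (0.02493305131793022, 0.07757347822189331), 84.08900451660156)
rack [0.434  0.1472] [[0.4716 0.2064]
 [0.4866 0.1071]
 [0.3994 0.0899]
 [0.3783 0.1855]]
```

servo_tool([
  [[0.04,0.03,0],[0,0,0]],
  [[0.08,0.06,0],[0,0,0]],
  [[0.109,0.077,0],[0,0,0]],
  [[0.109,0.077,0],[0,0,0]],
  [[0.109,0.077,0],[0,0,0]],
  [[0.109,0.077,0.05],[0,0,0]],
  [[0.109,0.077,0.09],[0,0,0]],
  [[0.109,0.077,0.115],[0,0,0]],
  [[0.109,0.077,0.13],[0,0,0]],
  [[0.109,0.077,0.137],[0,0,0]],
  [[0.109,0.077,0.137],[0,0,0]],
  [[0.109,0.077,0.137],[0,0,0]],
])

```text
time: 15.25
eef_pos: [0.5733, -0.1967, 0.0413]
tcp_rot: [[0.899, 0.437, 0.003], [0.437, -0.899, -0.001], [0.002, 0.002, -1.0]]
contact_force: [0.1, 0.1, 0.3]
gripper_width: 0.996
finger_force: 0.0
```

servo_tool([
  [[0,0,0],[0,0,0]],
  [[0,0,0],[0,0,0]],
  [[0,0,0],[0,0,0]],
  [[0,0,0],[0,0,0]],
  [[0,0,0],[0,0,0]],
  [[0,0,0],[0,0,0]],
  [[0,0,0],[0,0,0]],
  [[0,0,0],[0,0,0]],
  [[0,0,0],[0,0,0]],
], gripper=0.03)

```text
time: 16.15
eef_pos: [0.5733, -0.1966, 0.0405]
tcp_rot: [[0.899, 0.437, 0.002], [0.437, -0.899, -0.001], [0.001, 0.002, -1.0]]
contact_force: [0.7, -1.3, 5.0]
gripper_width: 0.511
finger_force: 61.6
```

servo_tool([
  [[0,0,-0.005],[0,0,0]],
  [[0,0,-0.02],[0,0,0]],
  [[0,0,-0.045],[0,0,0]],
  [[0,0,-0.075],[0,0,0]],
  [[0,0,-0.105],[0,0,0]],
  [[0,0,-0.135],[0,0,0]],
  [[0,0,-0.155],[0,0,0]],
  [[0.001,-0.015,-0.16],[0,0,0]],
  [[0.003,-0.045,-0.16],[0,0,0]],
  [[0.006,-0.08,-0.16],[0,0,0]],
  [[0.009,-0.12,-0.16],[0,0,0]],
  [[0.012,-0.16,-0.16],[0,0,0]],
  [[0.015,-0.2,-0.16],[0,0,0]],
  [[0.018,-0.24,-0.16],[0,0,0]],
  [[0.02,-0.28,-0.16],[0,0,0]],
  [[0.022,-0.32,-0.16],[0,0,0]],
  [[0.024,-0.35,-0.16],[0,0,0]],
  [[0.025,-0.367,-0.16],[0,0,0]],
  [[0.025,-0.373,-0.16],[0,0,0]],
  [[0.025,-0.373,-0.16],[0,0,0]],
])

```text
time: 18.15
eef_pos: [0.431, 0.1506, 0.1987]
tcp_rot: [[0.898, 0.439, -0.001], [0.439, -0.898, -0.0], [-0.001, -0.0, -1.0]]
contact_force: [0.3, -0.4, -1.5]
gripper_width: 0.505
finger_force: 61.3
```

```bash
python3 - <<'E'
from h import *
s=arm.state();w=snapshot('wrist');cv2.imwrite('pics/w8.png',w)
import pickle;pickle.dump(s,open('s8.pkl','wb'))
print(s['time'],s['eef_pos'],s['gripper_width'],s['finger_force'],tool(s,[.433,.150,.0515]))
print(proj('wrist',[[.433,.150,.03]],s))
E
```

```text
18.15 [0.431  0.1506 0.1987] 0.5054644319743496 61.310033686459064 [0.0017 0.0014 0.1472]
[[325.1314 187.021 ]]
```

View pics/w8.png

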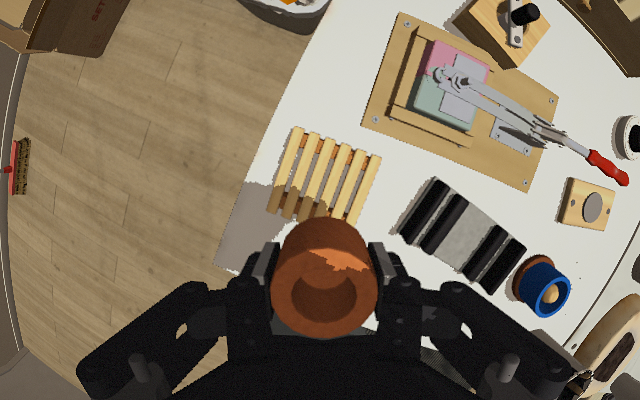

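The cast is held upright. The rack's diagonal corners (382,156) and (267,212) put its centre at (324,184), matching the prediction. Lowering.

servo_tool([
  [[0.002,0.001,0.02],[0,0,0]],
  [[0.002,0.001,0.05],[0,0,0]],
  [[0.002,0.001,0.08],[0,0,0]],
  [[0.002,0.001,0.105],[0,0,0]],
  [[0.002,0.001,0.122],[0,0,0]],
  [[0.002,0.001,0.134],[0,0,0]],
  [[0.002,0.001,0.14],[0,0,0]],
  [[0.002,0.001,0.143],[0,0,0]],
  [[0.002,0.001,0.145],[0,0,0]],
  [[0.002,0.001,0.146],[0,0,0]],
  [[0.002,0.001,0.146],[0,0,0]],
  [[0.002,0.001,0.146],[0,0,0]],
])

```text
time: 19.4
eef_pos: [0.4344, 0.1501, 0.0538]
tcp_rot: [[0.899, 0.438, 0.001], [0.438, -0.899, 0.0], [0.001, 0.0, -1.0]]
contact_force: [0.0, 0.7, -1.5]
gripper_width: 0.509
finger_force: 61.3
```

servo_tool([
  [[0,0,0.001],[0,0,0]],
  [[0,0,0.002],[0,0,0]],
  [[0,0,0.002],[0,0,0]],
  [[0,0,0.002],[0,0,0]],
])

```text
time: 19.8
eef_pos: [0.4342, 0.1501, 0.0516]
tcp_rot: [[0.899, 0.438, 0.0], [0.438, -0.899, 0.0], [0.0, 0.0, -1.0]]
contact_force: [-0.7, 0.3, 1.0]
gripper_width: 0.508
finger_force: 61.5
```

servo_tool([
  [[0,0,0],[0,0,0]],
  [[0,0,0],[0,0,0]],
  [[0,0,0],[0,0,0]],
  [[0,0,0],[0,0,0]],
  [[0,0,0],[0,0,0]],
  [[0,0,0],[0,0,0]],
  [[0,0,-0.01],[0,0,0]],
  [[0,0,-0.03],[0,0,0]],
  [[0,0,-0.07],[0,0,0]],
  [[0,0,-0.11],[0,0,0]],
  [[0,0,-0.15],[0,0,0]],
  [[0,0,-0.15],[0,0,0]],
  [[0,0,-0.15],[0,0,0]],
], gripper=0.0854)

```text
time: 21.1
eef_pos: [0.4347, 0.1502, 0.2031]
tcp_rot: [[0.899, 0.438, 0.003], [0.438, -0.899, 0.001], [0.003, 0.001, -1.0]]
contact_force: [-0.0, -0.1, -1.1]
gripper_width: 1.0
finger_force: 0.0
```

```bash
python3 - <<'E'
from h import *
s=arm.state();w=snapshot('wrist');cv2.imwrite('pics/w9.png',w)
import pickle;pickle.dump(s,open('s9.pkl','wb'))
print(s['time'],s['eef_pos'],s['q'])
print(proj('wrist',[[.433,.150,.07]],s),tool(s,[.5745,-.198,.19]))
E
```

```text
21.1 [0.4347 0.1502 0.2031] [ 0.2587 -0.2974  1.6763  0.      1.7593  1.3766]
[[322.9543 200.66  ]] [-0.0266  0.3743  0.0133]
```

View pics/w9.png

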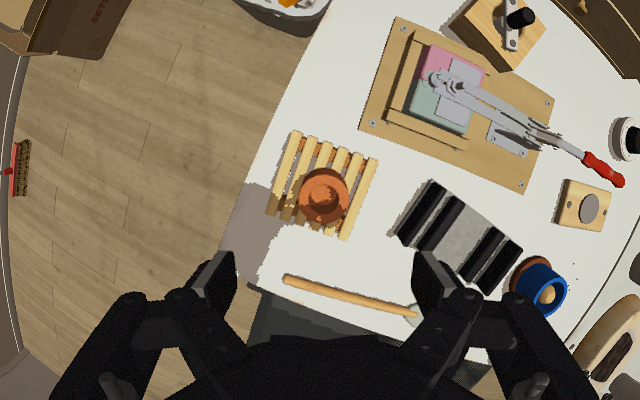

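The cast stands upright at the rack's middle (323,195). Going to the board, turning 82° on the way.

servo_tool([
  [[-0.003,0.04,0],[0,0,-8]],
  [[-0.006,0.08,0],[0,0,-16]],
  [[-0.009,0.12,0],[0,0,-24]],
  [[-0.012,0.16,0],[0,0,-32]],
  [[-0.015,0.2,0],[0,0,-40]],
  [[-0.018,0.24,0],[0,0,-48]],
  [[-0.02,0.28,0],[0,0,-56]],
  [[-0.023,0.32,0],[0,0,-64]],
  [[-0.025,0.35,0],[0,0,-72]],
  [[-0.027,0.374,0],[0,0,-80]],
  [[-0.027,0.374,0.02],[0,0,-82]],
  [[-0.027,0.374,0.03],[0,0,-82]],
  [[-0.027,0.374,0.03],[0,0,-82]],
  [[-0.027,0.374,0.03],[0,0,-82]],
])

```text
time: 22.55
eef_pos: [0.573, -0.1974, 0.1706]
tcp_rot: [[-0.308, 0.951, -0.002], [0.951, 0.308, 0.001], [0.001, -0.001, -1.0]]
contact_force: [-0.1, 0.4, 0.1]
gripper_width: 0.997
finger_force: 0.0
```

```bash
python3 - <<'E'
from h import *
s=arm.state();w=snapshot('wrist');cv2.imwrite('pics/w10.png',w)
import pickle;pickle.dump(s,open('s10.pkl','wb'))
print(s['time'],s['eef_pos'],s['tcp_rot'],s['q'])
H=cv2.cvtColor(w,cv2.COLOR_BGR2HSV)
p=proj('wrist',[.5745,-.198,.015],s)[0].astype(int);print(p)
m=((H[...,0]>8)&(H[...,0]<30)&(H[...,1]>60)&(H[...,2]>90)).astype(np.uint8)
m=cv2.morphologyEx(m,cv2.MORPH_OPEN,np.ones((3,3)))
c=blob(m,p,500)
if c is not None:
    r=cv2.minAreaRect(plane('wrist',c[:,0],.015,s).astype(np.float32));print(cv2.boundingRect(c),r,tool(s,[*r[0],.02]))
cv2.imwrite('pics/w10c.png',cv2.resize(w[60:320,150:510],None,fx=2,fy=2))
E
```

```text
22.55 [ 0.573  -0.1974  0.1706] [[-0.3079  0.9514 -0.0016]
 [ 0.9514  0.3079  0.0007]
 [ 0.0012 -0.0013 -1.    ]] [-0.3879  0.1074  1.354   0.0001  1.6819 -0.7009]
[324 193]
(290, 135, 70, 112) ((0.5739085674285889, -0.19793996214866638), (0.06342338025569916, 0.10799386352300644), 17.963607788085938) [-0.001   0.0009  0.1506]
```

View pics/w10c.png

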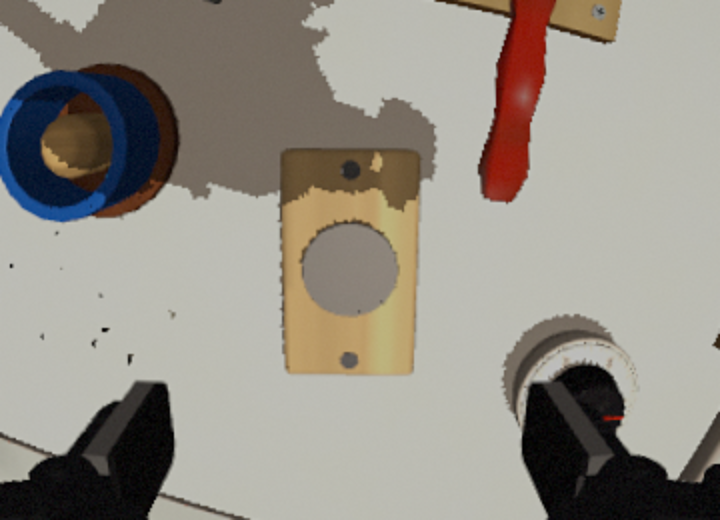

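The board is seen squarely between the fingers, centred at (349,262) in the crop, with the register in its middle. Descending.

servo_tool([
  [[-0.001,0.001,0.05],[0,0,0]],
  [[-0.001,0.001,0.09],[0,0,0]],
  [[-0.001,0.001,0.12],[0,0,0]],
  [[-0.001,0.001,0.138],[0,0,0]],
  [[-0.001,0.001,0.146],[0,0,0]],
  [[-0.001,0.001,0.149],[0,0,0]],
  [[-0.001,0.001,0.149],[0,0,0]],
  [[-0.001,0.001,0.149],[0,0,0]],
])

```text
time: 23.4
eef_pos: [0.5757, -0.1991, 0.0242]
tcp_rot: [[-0.308, 0.951, 0.003], [0.951, 0.308, -0.001], [-0.002, 0.002, -1.0]]
contact_force: [0.7, 1.1, 0.2]
gripper_width: 0.999
finger_force: 0.0
```

servo_tool([
  [[0,0,0],[0,0,0]],
  [[0,0,0],[0,0,0]],
  [[0,0,0],[0,0,0]],
  [[0,0,0],[0,0,0]],
  [[0,0,0],[0,0,0]],
  [[0,0,0],[0,0,0]],
], gripper=0.05)

```text
time: 24.0
eef_pos: [0.5757, -0.1991, 0.0242]
tcp_rot: [[-0.308, 0.951, 0.003], [0.951, 0.308, -0.001], [-0.002, 0.002, -1.0]]
contact_force: [-0.7, -0.8, 5.9]
gripper_width: 0.721
finger_force: 65.6
```

servo_tool([
  [[0,0,-0.005],[0,0,0]],
  [[0,0,-0.015],[0,0,0]],
  [[0,0,-0.03],[0,0,0]],
  [[0,0,-0.06],[0,0,0]],
  [[0,0,-0.09],[0,0,0]],
  [[0,0,-0.11],[0,0,0]],
  [[0,0,-0.11],[0,0,0]],
  [[0,0,-0.11],[0,0,0]],
])

```text
time: 24.8
eef_pos: [0.5749, -0.1988, 0.1327]
tcp_rot: [[-0.308, 0.951, 0.001], [0.951, 0.308, -0.0], [-0.001, 0.001, -1.0]]
contact_force: [0.5, 0.3, -2.8]
gripper_width: 0.715
finger_force: 65.4
```

```bash
python3 - <<'E'
from h import *
import pickle
s=arm.state();w=snapshot('wrist');cv2.imwrite('pics/w11.png',w)
print(s['time'],s['eef_pos'],s['gripper_width'],s['contact_force'],s['q'])
# stand centre from s7 (wrist) with proper heights: stops at .040, bearers at .028 (tops)
S=pickle.load(open('s7.pkl','rb'))
print('wrist bearers',(np.array([.4449,-.0607])+[.4521,.0086])/2)
t=cv2.imread('pics/top0.png');H=cv2.cvtColor(t,cv2.COLOR_BGR2HSV)
d=(H[...,2]<75).astype(np.uint8);d[:205]=0;d[250:]=0;d[:,:260]=0;d[:,332:]=0
cs,_=cv2.findContours(d,cv2.RETR_EXTERNAL,cv2.CHAIN_APPROX_NONE)
for c in cs:
    if cv2.contourArea(c)>15:print(cv2.boundingRect(c),cv2.minAreaRect(plane('top',c[:,0],.028).astype(np.float32)))
E
```

```text
24.8 [ 0.5749 -0.1988  0.1327] 0.715258462677277 [ 0.5083  0.2538 -2.8134] [-0.3889  0.1205  1.407   0.      1.613  -0.702 ]
wrist bearers [ 0.4485 -0.026 ]
(322, 217, 6, 30) ((0.43788230419158936, -0.08784113824367523), (0.008684280328452587, 0.06722062081098557), 83.51190185546875)
(308, 215, 8, 31) ((0.44184544682502747, -0.05738595873117447), (0.013178464025259018, 0.06918208301067352), 84.57772827148438)
(277, 212, 8, 31) ((0.4493667781352997, 0.01269510667771101), (0.01261841505765915, 0.06936299055814743), 83.40888214111328)
(264, 211, 7, 30) ((0.45310914516448975, 0.04421437531709671), (0.0074931541457772255, 0.0670589804649353), 83.23909759521484)
```

View pics/w11.png

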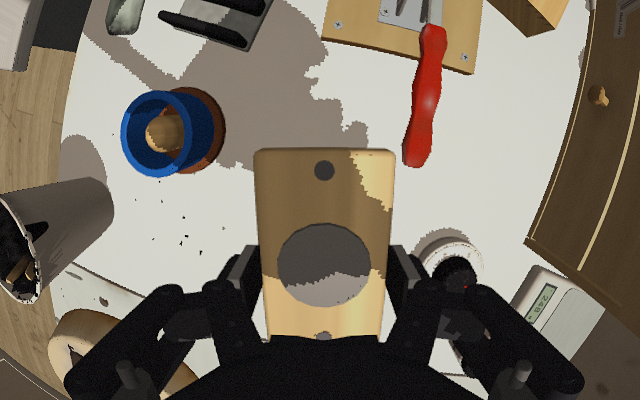

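The board is held level; register (323,262). The stand is at about (0.446, −0.023), turned −6.5°. Carrying it over.

servo_tool([
  [[0,0,-0.03],[0,0,0]],
  [[0,0,-0.06],[0,0,0]],
  [[0.03,-0.01,-0.06],[0,0,3]],
  [[0.06,-0.02,-0.06],[0,0,7]],
  [[0.1,-0.033,-0.06],[0,0,12]],
  [[0.14,-0.047,-0.06],[0,0,17]],
  [[0.18,-0.06,-0.06],[0,0,21]],
  [[0.2055,-0.069,-0.06],[0,0,24.4]],
  [[0.2055,-0.069,-0.06],[0,0,24.4]],
  [[0.2055,-0.069,-0.06],[0,0,24.4]],
  [[0.2055,-0.069,-0.06],[0,0,24.4]],
])

```text
time: 25.95
eef_pos: [0.4459, -0.025, 0.1913]
tcp_rot: [[0.112, 0.994, -0.002], [0.994, -0.112, -0.0], [-0.0, -0.002, -1.0]]
contact_force: [0.9, -0.2, -1.5]
gripper_width: 0.723
finger_force: 65.8
```

```bash
python3 - <<'E'
from h import *
s=arm.state();w=snapshot('wrist');cv2.imwrite('pics/w12.png',w)
print(s['time'],s['eef_pos'],s['tcp_rot'],s['gripper_width'],s['q'])
R=np.radians(-6.5);X=np.array([np.cos(R),np.sin(R)]);Y=np.array([-X[1],X[0]]);c=np.array([.446,-.023])
P=[[*(c+sx*.038*X+y*Y),.04] for y in(.064,.073) for sx in(-1,1)];print(proj('wrist',P,s))
cv2.imwrite('pics/w12c.png',cv2.resize(w[60:300,180:480],None,fx=2.4,fy=2.4))
E
```

```text
25.95 [ 0.4459 -0.025   0.1913] [[ 0.1124  0.9937 -0.0016]
 [ 0.9937 -0.1124 -0.0001]
 [-0.0003 -0.0016 -1.    ]] 0.7229794115210532 [-0.1321 -0.3309  1.724  -0.0003  1.7501 -0.0195]
[[280.702  120.9601]
 [366.6735 121.0197]
 [280.5767 110.9013]
 [366.8117 110.9556]]
```

View pics/w12c.png

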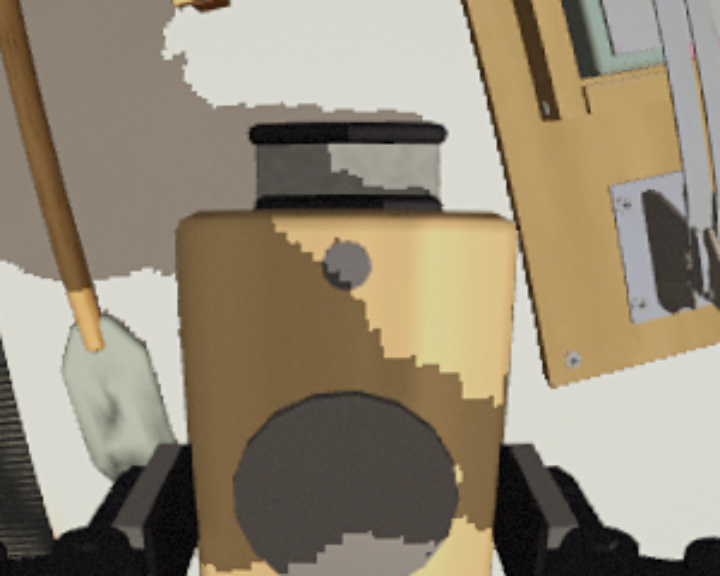

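The visible stop spans (284–366, 111–120) in the full image, within 1–2 px of prediction, and the board is parallel to it. Lowering.

servo_tool([
  [[0,0,0.03],[0,0,0]],
  [[0,0,0.06],[0,0,0]],
  [[0,0,0.09],[0,0,0]],
  [[0,0,0.11],[0,0,0]],
  [[0,0,0.124],[0,0,0]],
  [[0,0,0.132],[0,0,0]],
  [[0,0,0.136],[0,0,0]],
  [[0,0,0.138],[0,0,0]],
  [[0,0,0.139],[0,0,0]],
  [[0,0,0.139],[0,0,0]],
  [[0,0,0.139],[0,0,0]],
])

```text
time: 27.1
eef_pos: [0.4461, -0.0245, 0.054]
tcp_rot: [[0.112, 0.994, 0.001], [0.994, -0.112, -0.0], [-0.0, 0.001, -1.0]]
contact_force: [-0.1, -0.3, -0.6]
gripper_width: 0.719
finger_force: 65.8
```

servo_tool([
  [[0,0,0.001],[0,0,0]],
  [[0,0,0.002],[0,0,0]],
  [[0,0,0.002],[0,0,0]],
  [[0,0,0.002],[0,0,0]],
])

```text
time: 27.5
eef_pos: [0.446, -0.0245, 0.0522]
tcp_rot: [[0.112, 0.994, 0.001], [0.994, -0.112, -0.0], [-0.0, 0.001, -1.0]]
contact_force: [-2.5, -0.3, 6.4]
gripper_width: 0.722
finger_force: 66.6
```

servo_tool([
  [[0,0,0],[0,0,0]],
  [[0,0,0],[0,0,0]],
  [[0,0,0],[0,0,0]],
  [[0,0,0],[0,0,0]],
  [[0,0,0],[0,0,0]],
  [[0,0,-0.01],[0,0,0]],
  [[0,0,-0.04],[0,0,0]],
  [[0,0,-0.08],[0,0,0]],
  [[0,0,-0.12],[0,0,0]],
  [[0,0,-0.16],[0,0,0]],
  [[0,0,-0.2],[0,0,0]],
  [[0,0,-0.2],[0,0,0]],
  [[0,0,-0.2],[0,0,0]],
], gripper=0.0854)

```text
time: 28.8
eef_pos: [0.4462, -0.0246, 0.2531]
tcp_rot: [[0.112, 0.994, 0.003], [0.994, -0.112, -0.0], [-0.0, 0.003, -1.0]]
contact_force: [-0.0, -0.7, 0.3]
gripper_width: 1.0
finger_force: 0.0
```

```bash
python3 - <<'E'
from h import *
s=arm.state();w=snapshot('wrist');cv2.imwrite('pics/w13.png',w)
print(s['time'],s['eef_pos'],s['contact_force'])
E
```

```text
28.8 [ 0.4462 -0.0246  0.2531] [-0.0245 -0.6648  0.2764]
```

View pics/w13.png

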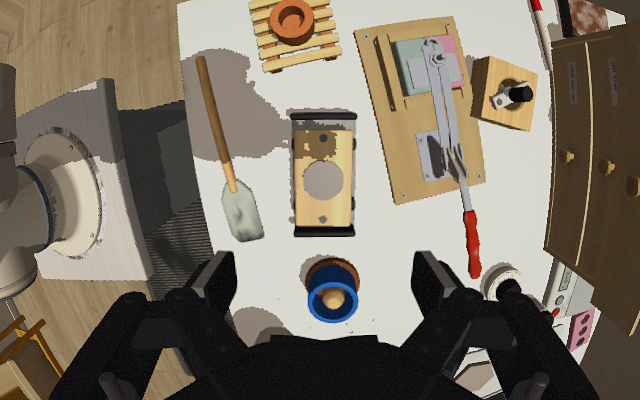

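The board lies flat between the stops at (323,178), the cast is centred on the rack at (292,20), the core is in the block and the collar is on its post. Handing in.

```bash
python3 -c "
from bench import workorder
print(workorder.job_done())"
```

```text
the job is handed in; nothing more can be done
None
```

The mould is stripped and the job handed in at about 29 s of the 122 s allowed; hand-in returned no verdict, but the last wrist picture showed the core hung in the block, the collar on its post, the cast upright mid-rack and the board flat between the stops.

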